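Press home and proof-pull a headband knob

ROBOT

A 6-joint arm with a two-finger parallel gripper is mounted at the origin on the work surface. World frame = base frame: x ahead of the robot, y to its left, z up, the work surface at z = 0. Lengths are in m, angles in rad, forces in N, time in s.
With the tool pointing down it reaches from about 0.375 to 0.975 m from the base axis. Payload 3.8 kg.
Tool frame: the origin (TCP) lies at the very end of the fingers, on their centre line; the grasp point (between the pads) lies 19 mm behind it (manip.grip_depth is the distance from the TCP to the grasp point, in m); z points along the fingers, y is the line along which they close (so a half turn about z gives the same grasp; the last joint's range is limited). The gripper opens to 85 mm and grips with 20 to 120 N. Pads are 22 mm wide; open, the fingers measure 114 mm over their backs; the gripper's body (76 mm by 85 mm) begins 54 mm behind the grasp point. The pads swing forward as they close: fully open they stand 13 mm farther back than shut.
Start: joints at [1.093, 0.264, 1.604, -0, 1.274, -0.037], TCP at [0.288, 0.61, 0.202] pointing down, gripper open.
Joint ranges: [-2.63, 2.63], [-0.94, 2.18], [0.31, 2.57], [-1.31, 4.45], [0, 2.66], [-2.55, 2.55]. Speed limits (rad/s): [2.57, 2.57, 3.14, 3.14, 3.14, 3.14].

INTERFACE

Orientations are given as a unit quaternion [w, x, y, z].
In Python, from bench import manip gives the robot as it stands.
- The arm moves only by the tool carry_out, never from a script. Its argument "targets" is a list of rows, each an object of numbers: "x", "y", "z": the shift along the tool's x, y, z in mm; "wx", "wy", "wz": the turn, a rotation vector about the tool's x, y, z in degrees; "gripper": the closure, from 0 (fully open) to 1 (shut). In form: [{"x": .., "y": .., "z": .., "wx": .., "wy": .., "wz": .., "gripper": ..}, ...]. A call has 1 to 10 rows; each row is the pose to reach, as a shift and turn from the pose commanded when the call began, along the tool's axes at that moment; what a row does not reach only later rows make up. A row lasts 1/10 s, in which the tool goes at most 50 mm and 8.59 degrees, less where a joint would pass 70% of its speed; a pose out of reach is approached as far as the arm can. A call with a gripper value outside its range is refused whole. The fingers move at their own pace and stop on an object; the grip force is fixed at half the most. Time passes only in rows, so rows that repeat a pose let the fingers close. It gives the time, the measured TCP pose, the force, the opening and the grip force at its end, in the units of the state.
- manip.sense(): the state, without advancing time (a new reading comes with each control period).
- manip.read_camera(name): name is "scene" or "side" or "wrist"; returns a dict with "frame" (384x512x3 uint8, red, green, blue), "range_z" (384x512 float32, m along the optical axis (not along the pixel's ray), 0 where there is no reading), "fov_y" (degrees; the focal length in pixels is half the picture's height over the tangent of half this angle, whatever the lens; pixels are square), "cx", "cy" (the principal point, pixels), "dist_coeffs" ([k1, k2, p1, p2, k3] as OpenCV has them; the pictures are not rectified), "origin" and "rotation" of the camera in the world. Camera axes: x right, y up, looking along -z (the intrinsics and any distortion apply to the point x, -y, -z); pixel columns grow to the right and rows downward; lengths in m; the calibration is good to about 2 mm. A picture is of the moment at which its call begins.
- manip.close_job(): hands the job in; it is judged then, once.
The state is a dict: "time_s": time; "joint_pos": joint angles; "qvel": joint speeds; "effort": joint torques, N m; "tool_pos": TCP position; "tool_rot": TCP orientation; "ft_force": force on the tool from outside, world axes, zero at the start; "ft_torque": the same for the moment, N m; "gripper_width": opening from 0.0 (shut) to 1.0 (fully open); "grip_force": force on a finger pad.
Only numpy, scipy, OpenCV 4.12 (cv2) and the standard library are available. Lean on these libraries where they do the work, as an engineer would, in place of code of your own. Each camera call takes 0.05 s, during which the arm holds its last target. There are 200 camera calls.

TASK

The yellow knob on the blue headband in the spring-borne pull tester stands a little proud of its boss: press it straight down until it is fully home, using no more than about 20 N. Then grip the knob and prove that the press fit holds: pull it straight up with a slow, steadily rising force to about 9 N (needle in the green; never more than 12 N), keep that pull on for a full second, ease off and let go, leaving the knob still home and everything else on the bench where it was.

Things in the scene. Friction and masses are not known exactly. Their poses are not given: they have to be found in the camera images.
- tester: Pull tester fixed to the bench: dark steel base 160 x 160 x 14 mm, four spring posts and an aluminium nest holding the blue arched headband. Origin on the bench straight under the knob's axis, z up; base spans x -60..100, y +-80 mm. All but the knob is below the boss mouth, save a dial 68 mm from the knob along +x (top 85 mm above the bench): the knob may be gripped from above at any yaw.
- cap: The yellow knob's ribbed cap: an upright cylinder 24 mm in diameter and 30 mm tall. Origin at its centre, z up along its axis. Its underside lands on the boss when it is home. It is a press fit on a steel shank: it slides along its axis only when pushed or pulled with more than about 14 N, and stays where it is put.
- mouth (a point): Centre of the flat top of the blue boss into which the knob is pressed; boss 20 mm in diameter and 30 mm tall, its top 80 mm above the bench with no load. When the knob is home the cap's centre is 15 mm above this point.
- knob (a joint): How far the knob stands proud of its home position, in m: 0 = fully home, up to 0.014. It starts 5 to 10 mm proud.
- nest (a joint): Rise of the sprung nest, with the headband and knob, in m: 0 with no load, positive up. Its springs are stiff: a few tens of newtons move it only a few mm either way, which is less than these readings resolve well; the force felt at the hand is the better measure.
- needle (a joint): Angle in rad of the dial's black needle (dial 54 mm across, on the tester inside the arch), driven by the nest: 0.06 rad per N of upward pull on the knob, negative for a press; 0 at the black mark with no load. The green sector is 6 to 12 N of pull, red beyond 13 N of pull or 27 N of press.
- iron_stand: A cold soldering iron in its coil stand, fixed to the bench, 70 mm wide and about 190 mm long, 150 mm tall at the end to its +x. Origin at the centre of its underside. Not to be used. It and the tester may be either way round, left or right.
- spray_can: A standing aerosol can, 52 mm in diameter, 170 mm tall; origin at the centre of its underside. Not to be moved.
- pin_tray: A small clear tray of yellow pins, 100 x 60 x 24 mm; origin at the centre of its underside. Not to be moved.
There are look-alikes about, which are no part of the job. What is shaped like the tester but brown or purple is not meant.

How it is judged:
On the way, in this order (a step that is already met when the one before it is completed fails the run):
1. the knob is pressed fully home (within 1.5 mm) (value of joint knob below 0.0015 m), for 0.1 s.
2. with the knob home and held in the fingers, the upward pull stays between 6 and 12 N (nest raised 0.75 to 1.5 mm) for 0.6 s (value of joint nest between 0.00075 and 0.0015 m and value of joint knob below 0.0015 m and contact force between the fingers and cap above 2 N), for 0.6 s.
At the end, for the whole second after the job is handed in: The knob is home within 1.5 mm after its proof pull, released, with the nest back at its unloaded height within 0.5 mm, and the can and the tray within 20 mm of where they began (value of joint knob below 0.0015 m and value of joint nest between -0.0005 and 0.0005 m and contact force between the fingers and cap below 0.1 N and distance of each of spray_can, pin_tray from where it was at the start of the episode below 0.02 m); the robot touches nothing.
It fails at once if the knob or headband is pressed with more than 27 N (nest lowered more than 3.4 mm) (value of joint nest below -0.0034 m).
It fails at once if the knob or headband is pulled with more than 13 N (nest raised more than 1.63 mm) (value of joint nest above 0.00163 m).
It fails at once if the pull is jerked on (nest rising faster than 30 mm/s while already raised more than 0.3 mm) (value of joint nest above 0.0003 m and velocity of joint nest above 0.03 m/s).
It fails at once if the can or the tray is displaced by more than 20 mm (distance of any of spray_can, pin_tray from where it was at the start of the episode above 0.02 m).
It also fails if it takes over 72 s, if anything falls off the work surface, if the arm or the gripper's body presses on something with over 40 N, if the wrist force passes 120 N, or if a joint passes its speed limit or range.

## Working session

There is one attempt and no reset: what is moved stays moved. The work goes in short steps, Python scripts to look and compute and a tool call to move; the robot and the scene stay as the last step left them, time stands still between calls to the robot, and variables do not carry over. Pictures are saved under pics/ and viewed, at most 10 in all, crops included, and the job is handed in when it is done.

Besides the shell and the picture viewer there is one more tool, called after ">>>" by a JSON object that holds its "op" and its "data", one argument or row to a line. carry_out: Moves the arm, as the interface text tells. Its arguments: {"type":"object","properties":{"targets":{"type":"array"}},"required":["targets"]}

```bash
mkdir -p pics; cat > h.py <<'E'
import numpy as np, cv2
from bench import manip
def K(c):
    h,w=c["frame"].shape[:2]; f=h/2/np.tan(np.radians(c["fov_y"])/2)
    return np.array([[f,0,c["cx"]],[0,f,c["cy"]],[0,0,1.]])
def ray(c,px):
    u=cv2.undistortPoints(np.array(px,float).reshape(-1,1,2),K(c),np.array(c["dist_coeffs"],float)).reshape(-1,2)
    d=np.c_[u[:,0],-u[:,1],-np.ones(len(u))]
    return d@np.array(c["rotation"]).T
def cloud(c):
    h,w=c["range_z"].shape
    v,u=np.mgrid[:h,:w]
    d=ray(c,np.c_[u.ravel(),v.ravel()])
    return (np.array(c["origin"])+d*c["range_z"].ravel()[:,None]).reshape(h,w,3)
def save(c,n): cv2.imwrite("pics/"+n,c["frame"][:,:,::-1])
E
python3 - <<'E'
from h import *
s=manip.sense(); print({k:np.round(v,3) for k,v in s.items()})
for n in ["scene","side"]:
    c=manip.read_camera(n); save(c,n+".png"); P=cloud(c)
    print(n,np.round(c["origin"],2),c["dist_coeffs"])
    hsv=cv2.cvtColor(c["frame"],cv2.COLOR_RGB2HSV)
    for nm,lo,hi in [("yel",(20,110,90),(35,255,255)),("blue",(98,110,50),(125,255,255))]:
        m=cv2.inRange(hsv,lo,hi); k,l,st,ce=cv2.connectedComponentsWithStats(m)
        for i in range(1,k):
            if st[i,4]>25:
                q=P[(l==i)&(c["range_z"]>0)]
                if len(q): print(nm,st[i],np.round(np.median(q,0),3),np.round(q[:,2].max(),3))
E
```

```text
{'time_s': np.float64(0.0), 'joint_pos': array([ 1.093,  0.265,  1.605,  0.   ,  1.274, -0.037]), 'qvel': array([ 0.001, -0.001, -0.001, -0.   ,  0.001,  0.002]), 'effort': array([-0.0000e+00, -5.1512e+01, -3.6731e+01, -0.0000e+00,  1.3000e-02,
       -0.0000e+00]), 'tool_pos': array([0.288, 0.61 , 0.2  ]), 'tool_rot': array([-0.   ,  0.219,  0.976, -0.001]), 'ft_force': array([ 0.273, -0.064, -0.491]), 'ft_torque': array([ 0.016,  0.01 , -0.021]), 'grip_force': np.float64(0.0), 'gripper_width': np.float64(1.005)}Traceback (most recent call last):
  File "<stdin>", line 4, in <module>
  File "h.py", line 13, in cloud
    d=ray(c,np.c_[u.ravel(),v.ravel()])
  File "h.py", line 9, in ray
    return d@np.array(c["rotation"]).T
           ~^~~~~~~~~~~~~~~~~~~~~~~~~~
ValueError: matmul: Input operand 1 has a mismatch in its core dimension 0, with gufunc signature (n?,k),(k,m?)->(n?,m?) (size 4 is different from 3)
```

```bash
python3 -c "
import cv2,numpy as np
a=cv2.imread('pics/scene.png');b=cv2.imread('pics/side.png')
cv2.imwrite('pics/both.png',cv2.resize(np.vstack([a,b]),(400,600)))"
```

```text
[ WARN:0@0.009] global loadsave.cpp:275 findDecoder imread_('pics/side.png'): can't open/read file: check file path/integrity
Traceback (most recent call last):
ValueError: all the input arrays must have same number of dimensions, but the array at index 0 has 3 dimension(s) and the array at index 1 has 2 dimension(s)
```

View pics/scene.png

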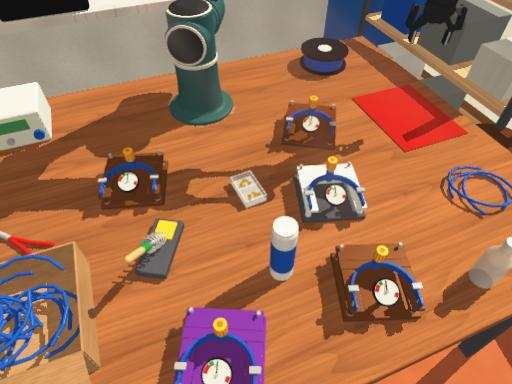

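The scene picture shows the real tester, with its dark base and aluminium nest, at about (332,195) and its knob at about (333,162). Those at (130,185), (312,125) and (378,285) are brown and the one at (220,350) is purple, so none of these is meant. The tray is at (248,188) and the can at (284,248). The camera rotation is a quaternion, so my helper needs fixing.

```bash
sed -i 's/return d@np.array(c\["rotation"\]).T/q=np.array(c["rotation"]); return R.from_quat(q[[1,2,3,0]]).apply(d)/; 1i from scipy.spatial.transform import Rotation as R' h.py
python3 - <<'E'
from h import *
for n in ["scene","side"]:
    c=manip.read_camera(n); save(c,n+".png"); P=cloud(c)
    print(n,np.round(c["origin"],2),c["dist_coeffs"])
    hsv=cv2.cvtColor(c["frame"],cv2.COLOR_RGB2HSV)
    for nm,lo,hi in [("yel",(18,130,90),(35,255,255)),("white",(0,0,190),(180,40,255))]:
        m=cv2.inRange(hsv,lo,hi); k,l,st,ce=cv2.connectedComponentsWithStats(m)
        for i in range(1,k):
            if st[i,4]>30:
                q=P[(l==i)&(c["range_z"]>0)]
                if len(q): print(nm,st[i],np.round(np.median(q,0),3),np.round(q[:,2].max(),3))
E
```

```text
scene [ 1.05 -0.21  0.74] [-0.008273  0.        0.        0.        0.      ]
yel [123 148   9  13  43] [ 0.281 -0.26   0.108] 0.111
yel [328 156  10   9  55] [0.506 0.203 0.118] 0.121
yel [238 179  13   8  39] [0.402 0.005 0.009] 0.014
yel [155 220  23  20 282] [ 0.486 -0.22   0.027] 0.056
yel [375 245  14  18 122] [0.769 0.166 0.109] 0.112
yel [213 318  14  19 147] [ 0.794 -0.18   0.11 ] 0.113
white [ 85   0  84  13 511] [-0.748 -0.178  0.084] 0.088
white [484   0  28  14  70] [-0.428  1.832 -0.087] -0.082
white [194   4  18  12  36] [0.047 0.04  0.322] 0.325
white [500  17  12  25 142] [-0.311  1.829 -0.169] -0.036
white [318  45  13   6  63] [-0.101  0.52   0.063] 0.066
white [424  64  16  12  77] [-0.72   1.834 -0.637] -0.473
white [   0   82   52   56 1591] [-0.067 -0.508  0.108] 0.112
white [465  95  34  27 214] [-0.227  1.832 -0.636] -0.613
white [304 117  14  13  88] [0.305 0.253 0.067] 0.08
white [507 118   5  11  32] [-0.018  1.827 -0.608] -0.569
white [334 162  30  29 276] [0.499 0.26  0.049] 0.074
white [297 165  29  28 424] [0.471 0.164 0.049] 0.062
white [118 174  19  
[... 350 characters left out ...]
 0.069] 0.081
white [412 283  11   6  49] [0.845 0.211 0.073] 0.075
white [348 285  11   6  52] [0.802 0.09  0.073] 0.075
white [203 360  28  24 447] [ 0.853 -0.206  0.071] 0.081
white [175 362  12   7  78] [ 0.817 -0.261  0.072] 0.076
white [249 366  12   7  79] [ 0.87  -0.146  0.072] 0.075
side [-0.14 -0.72  0.66] [-0.12291539  0.          0.          0.          0.        ]
yel [273 132   8  11  59] [0.759 0.164 0.104] 0.116
yel [194 151  10  13  84] [0.499 0.195 0.115] 0.125
yel [ 88 173  10  14  95] [0.237 0.282 0.102] 0.115
yel [377 172   9  13  80] [ 0.78  -0.184  0.105] 0.115
yel [299 251  29  18 395] [ 0.486 -0.227  0.029] 0.033
yel [242 278  14  21 185] [ 0.268 -0.266  0.107] 0.113
```

View pics/side.png

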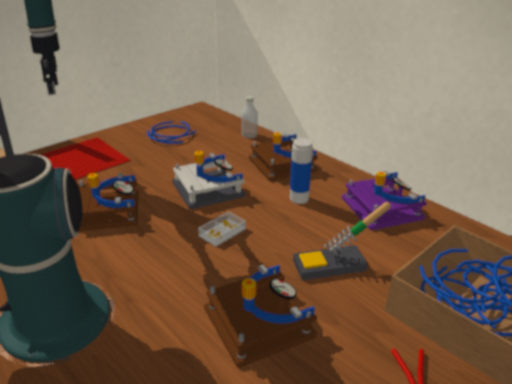

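The side view shows the same tester at about (208,185), with its knob at (199,157). The two views put the knob near (0.50, 0.20) with its top at about 0.12, and the dial lies to its +x. I'll move above it.

>>> {"op": "carry_out", "data": {
  "targets": [
    {"x": -37,"y": -28,"z": -5},
    {"x": -73,"y": -56,"z": -10},
    {"x": -110,"y": -84,"z": -15},
    {"x": -147,"y": -112,"z": -20},
    {"x": -184,"y": -140,"z": -25},
    {"x": -220,"y": -168,"z": -30},
    {"x": -257,"y": -196,"z": -35},
    {"x": -294,"y": -224,"z": -40},
    {"x": -330,"y": -252,"z": -45},
    {"x": -350,"y": -268,"z": -50}
  ]
}}

```text
invalid input at $.targets[0]: expected keys x, y, z, wx, wy, wz, gripper
```

>>> {"op": "carry_out", "data": {
  "targets": [
    {"x": -17,"y": -12,"z": 0},
    {"x": -17,"y": -12,"z": 0},
    {"x": -17,"y": -12,"z": 0}
  ]
}}

```text
invalid input at $.targets[0]: expected keys x, y, z, wx, wy, wz, gripper
```

```bash
cat > look.py <<'E'
from h import *
import sys
s=manip.sense(); print(s["time_s"],np.round(s["tool_pos"],4),np.round(s["tool_rot"],4),np.round(s["ft_force"],2))
c=manip.read_camera("wrist"); save(c,sys.argv[1]); P=cloud(c)
print(np.round(c["origin"],3),c["dist_coeffs"])
hsv=cv2.cvtColor(c["frame"],cv2.COLOR_RGB2HSV)
m=cv2.inRange(hsv,(18,130,90),(35,255,255)); k,l,st,ce=cv2.connectedComponentsWithStats(m)
for i in range(1,k):
    if st[i,4]>200:
        q=P[(l==i)&(c["range_z"]>0)]; z=np.percentile(q[:,2],90)
        t=q[q[:,2]>z-.004]
        print(st[i],"topz",z,"top ctr",np.round((t.min(0)+t.max(0))/2,4),np.round(t.mean(0),4),"ext",np.round(np.ptp(t,axis=0),4))
E
python3 look.py w1.png
```

```text
0.15 [0.2877 0.6099 0.2007] [-2.000e-04  2.186e-01  9.758e-01 -9.000e-04] [-0.1  -0.15  0.86]
[0.216 0.645 0.373] [-0.03806658  0.          0.          0.          0.        ]
```

View pics/w1.png

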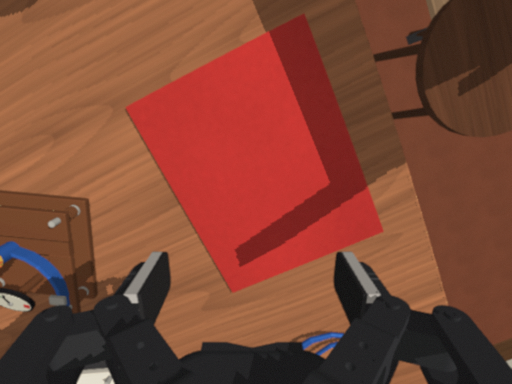

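The wrist picture shows only the start view, with the red mat at about (250,150) and the fingertips at (150,270) and (350,270). The arm did not move because every row needs all the keys.

>>> {"op": "carry_out", "data": {
  "targets": [
    {"x": -37,"y": -28,"z": -5,"wx": 0,"wy": 0,"wz": 0,"gripper": 0},
    {"x": -73,"y": -56,"z": -10,"wx": 0,"wy": 0,"wz": 0,"gripper": 0},
    {"x": -110,"y": -84,"z": -15,"wx": 0,"wy": 0,"wz": 0,"gripper": 0},
    {"x": -147,"y": -112,"z": -20,"wx": 0,"wy": 0,"wz": 0,"gripper": 0},
    {"x": -184,"y": -140,"z": -25,"wx": 0,"wy": 0,"wz": 0,"gripper": 0},
    {"x": -220,"y": -168,"z": -30,"wx": 0,"wy": 0,"wz": 0,"gripper": 0},
    {"x": -257,"y": -196,"z": -35,"wx": 0,"wy": 0,"wz": 0,"gripper": 0},
    {"x": -294,"y": -224,"z": -40,"wx": 0,"wy": 0,"wz": 0,"gripper": 0},
    {"x": -330,"y": -252,"z": -45,"wx": 0,"wy": 0,"wz": 0,"gripper": 0},
    {"x": -350,"y": -268,"z": -50,"wx": 0,"wy": 0,"wz": 0,"gripper": 0}
  ]
}}

```text
time_s: 1.2
tool_pos: [0.4912, 0.2157, 0.2519]
tool_rot: [0.0, 0.22, 0.976, -0.0]
ft_force: [0.6, 0.5, -0.0]
gripper_width: 1.003
grip_force: 0.0
```

>>> {"op": "carry_out", "data": {
  "targets": [
    {"x": -17,"y": -12,"z": 0,"wx": 0,"wy": 0,"wz": 0,"gripper": 0},
    {"x": -17,"y": -12,"z": 0,"wx": 0,"wy": 0,"wz": 0,"gripper": 0},
    {"x": -17,"y": -12,"z": 0,"wx": 0,"wy": 0,"wz": 0,"gripper": 0}
  ]
}}

```text
time_s: 1.5
tool_pos: [0.5003, 0.2005, 0.2515]
tool_rot: [-0.0, 0.219, 0.976, 0.0]
ft_force: [0.7, -0.2, -0.0]
gripper_width: 1.0
grip_force: 0.0
```

```bash
python3 look.py w2.png
```

```text
1.5 [0.5003 0.2005 0.2515] [-4.000e-04  2.193e-01  9.757e-01  1.000e-04] [ 0.7  -0.16 -0.01]
[0.428 0.235 0.424] [-0.03806658  0.          0.          0.          0.        ]
[244 169  22  25 289] topz 0.11978794561212402 top ctr [0.5043 0.2025 0.1184] [0.5034 0.2026 0.1189] ext [0.0233 0.0227 0.0047]
[  0 253  31  30 780] topz 0.028714725138696662 top ctr [ 0.4884 -0.2248  0.0274] [ 0.4879 -0.2229  0.0277] ext [0.0634 0.0623 0.0054]
```

View pics/w2.png

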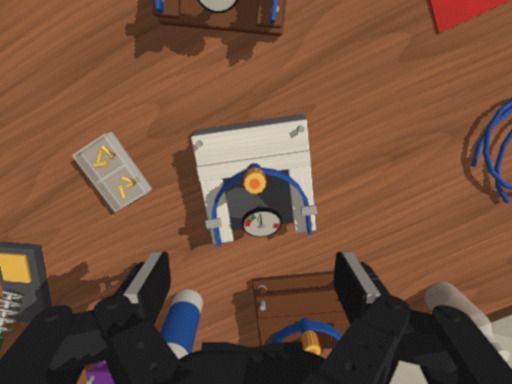

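The wrist picture shows the tester's knob at (254,182), the dial at (262,222) and the tray at (112,172). The measured cap top is (0.504, 0.2025, 0.119) and 23 mm wide, which puts the knob about 9 mm proud and agrees with the sizes given. Next I'll centre over it, shut the fingers and descend.

>>> {"op": "carry_out", "data": {
  "targets": [
    {"x": -3,"y": 3.5,"z": 30,"wx": 0,"wy": 0,"wz": 0,"gripper": 1},
    {"x": -3,"y": 3.5,"z": 60,"wx": 0,"wy": 0,"wz": 0,"gripper": 1},
    {"x": -3,"y": 3.5,"z": 60,"wx": 0,"wy": 0,"wz": 0,"gripper": 1},
    {"x": -3,"y": 3.5,"z": 60,"wx": 0,"wy": 0,"wz": 0,"gripper": 1},
    {"x": -3,"y": 3.5,"z": 60,"wx": 0,"wy": 0,"wz": 0,"gripper": 1},
    {"x": -3,"y": 3.5,"z": 90,"wx": 0,"wy": 0,"wz": 0,"gripper": 1},
    {"x": -3,"y": 3.5,"z": 110,"wx": 0,"wy": 0,"wz": 0,"gripper": 1},
    {"x": -3,"y": 3.5,"z": 122,"wx": 0,"wy": 0,"wz": 0,"gripper": 1},
    {"x": -3,"y": 3.5,"z": 122,"wx": 0,"wy": 0,"wz": 0,"gripper": 1},
    {"x": -3,"y": 3.5,"z": 122,"wx": 0,"wy": 0,"wz": 0,"gripper": 1}
  ]
}}

```text
time_s: 2.55
tool_pos: [0.5055, 0.2029, 0.1311]
tool_rot: [0.001, 0.219, 0.976, 0.0]
ft_force: [-1.1, 0.5, 1.1]
gripper_width: -0.001
grip_force: 0.0
```

>>> {"op": "carry_out", "data": {
  "targets": [
    {"x": 0,"y": 0,"z": 1,"wx": 0,"wy": 0,"wz": 0,"gripper": 1},
    {"x": 0,"y": 0,"z": 2,"wx": 0,"wy": 0,"wz": 0,"gripper": 1},
    {"x": 0,"y": 0,"z": 3,"wx": 0,"wy": 0,"wz": 0,"gripper": 1},
    {"x": 0,"y": 0,"z": 4,"wx": 0,"wy": 0,"wz": 0,"gripper": 1},
    {"x": 0,"y": 0,"z": 5,"wx": 0,"wy": 0,"wz": 0,"gripper": 1},
    {"x": 0,"y": 0,"z": 5,"wx": 0,"wy": 0,"wz": 0,"gripper": 1},
    {"x": 0,"y": 0,"z": 5,"wx": 0,"wy": 0,"wz": 0,"gripper": 1}
  ]
}}

```text
time_s: 3.25
tool_pos: [0.5046, 0.2025, 0.1247]
tool_rot: [-0.0, 0.219, 0.976, -0.0]
ft_force: [-0.4, 0.1, -0.7]
gripper_width: 0.002
grip_force: 0.0
```

>>> {"op": "carry_out", "data": {
  "targets": [
    {"x": 0,"y": 0,"z": 0.7,"wx": 0,"wy": 0,"wz": 0,"gripper": 1},
    {"x": 0,"y": 0,"z": 1.4,"wx": 0,"wy": 0,"wz": 0,"gripper": 1},
    {"x": 0,"y": 0,"z": 2.1,"wx": 0,"wy": 0,"wz": 0,"gripper": 1},
    {"x": 0,"y": 0,"z": 2.8,"wx": 0,"wy": 0,"wz": 0,"gripper": 1},
    {"x": 0,"y": 0,"z": 3.5,"wx": 0,"wy": 0,"wz": 0,"gripper": 1},
    {"x": 0,"y": 0,"z": 4.2,"wx": 0,"wy": 0,"wz": 0,"gripper": 1},
    {"x": 0,"y": 0,"z": 5,"wx": 0,"wy": 0,"wz": 0,"gripper": 1},
    {"x": 0,"y": 0,"z": 5,"wx": 0,"wy": 0,"wz": 0,"gripper": 1}
  ]
}}

```text
time_s: 4.05
tool_pos: [0.5045, 0.2025, 0.1196]
tool_rot: [-0.0, 0.219, 0.976, -0.0]
ft_force: [-0.5, 0.2, -0.0]
gripper_width: -0.002
grip_force: 0.0
```

>>> {"op": "carry_out", "data": {
  "targets": [
    {"x": 0,"y": 0,"z": 0.5,"wx": 0,"wy": 0,"wz": 0,"gripper": 1},
    {"x": 0,"y": 0,"z": 1,"wx": 0,"wy": 0,"wz": 0,"gripper": 1},
    {"x": 0,"y": 0,"z": 1.5,"wx": 0,"wy": 0,"wz": 0,"gripper": 1},
    {"x": 0,"y": 0,"z": 2,"wx": 0,"wy": 0,"wz": 0,"gripper": 1},
    {"x": 0,"y": 0,"z": 2,"wx": 0,"wy": 0,"wz": 0,"gripper": 1}
  ]
}}

```text
time_s: 4.55
tool_pos: [0.5046, 0.2025, 0.1177]
tool_rot: [-0.0, 0.219, 0.976, -0.0]
ft_force: [0.4, 0.1, -0.0]
gripper_width: -0.002
grip_force: 0.0
```

>>> {"op": "carry_out", "data": {
  "targets": [
    {"x": 0,"y": 0,"z": 0.5,"wx": 0,"wy": 0,"wz": 0,"gripper": 1},
    {"x": 0,"y": 0,"z": 1,"wx": 0,"wy": 0,"wz": 0,"gripper": 1},
    {"x": 0,"y": 0,"z": 1.5,"wx": 0,"wy": 0,"wz": 0,"gripper": 1},
    {"x": 0,"y": 0,"z": 2,"wx": 0,"wy": 0,"wz": 0,"gripper": 1},
    {"x": 0,"y": 0,"z": 2,"wx": 0,"wy": 0,"wz": 0,"gripper": 1}
  ]
}}

```text
time_s: 5.05
tool_pos: [0.5046, 0.2025, 0.1157]
tool_rot: [-0.0, 0.219, 0.976, -0.0]
ft_force: [0.1, 0.2, 0.1]
gripper_width: -0.002
grip_force: 0.0
```

>>> {"op": "carry_out", "data": {
  "targets": [
    {"x": 0,"y": 0,"z": 0.3,"wx": 0,"wy": 0,"wz": 0,"gripper": 1},
    {"x": 0,"y": 0,"z": 0.6,"wx": 0,"wy": 0,"wz": 0,"gripper": 1},
    {"x": 0,"y": 0,"z": 1,"wx": 0,"wy": 0,"wz": 0,"gripper": 1},
    {"x": 0,"y": 0,"z": 1,"wx": 0,"wy": 0,"wz": 0,"gripper": 1}
  ]
}}

```text
time_s: 5.45
tool_pos: [0.5046, 0.2025, 0.1147]
tool_rot: [-0.0, 0.219, 0.976, -0.0]
ft_force: [1.2, -0.2, -0.4]
gripper_width: -0.004
grip_force: 0.0
```

>>> {"op": "carry_out", "data": {
  "targets": [
    {"x": 0,"y": 0,"z": 0.3,"wx": 0,"wy": 0,"wz": 0,"gripper": 1},
    {"x": 0,"y": 0,"z": 0.6,"wx": 0,"wy": 0,"wz": 0,"gripper": 1},
    {"x": 0,"y": 0,"z": 1,"wx": 0,"wy": 0,"wz": 0,"gripper": 1},
    {"x": 0,"y": 0,"z": 1,"wx": 0,"wy": 0,"wz": 0,"gripper": 1}
  ]
}}

```text
time_s: 5.85
tool_pos: [0.5046, 0.2025, 0.1137]
tool_rot: [-0.0, 0.219, 0.976, -0.0]
ft_force: [0.6, -0.2, -0.0]
gripper_width: -0.0
grip_force: 0.0
```

```bash
cat > sd.py <<'E'
from h import *
import sys
c=manip.read_camera("side"); P=cloud(c); f=c["frame"]
cv2.imwrite("pics/"+sys.argv[1],cv2.resize(f[90:220,140:270,::-1],(600,600),interpolation=cv2.INTER_CUBIC))
hsv=cv2.cvtColor(f,cv2.COLOR_RGB2HSV); m=cv2.inRange(hsv,(18,130,90),(35,255,255)); m[:, :180]=0; m[:,220:]=0; m[200:]=0
v,u=np.where(m>0); print(v.min(),v.max(),u.min(),u.max(),np.round(np.percentile(P[m>0],[5,50,95],axis=0),4))
E
python3 sd.py s2.png
```

```text
151 163 194 203 [[0.4919 0.1892 0.0977]
 [0.499  0.1948 0.1142]
 [0.5101 0.2078 0.1233]]
```

View pics/s2.png

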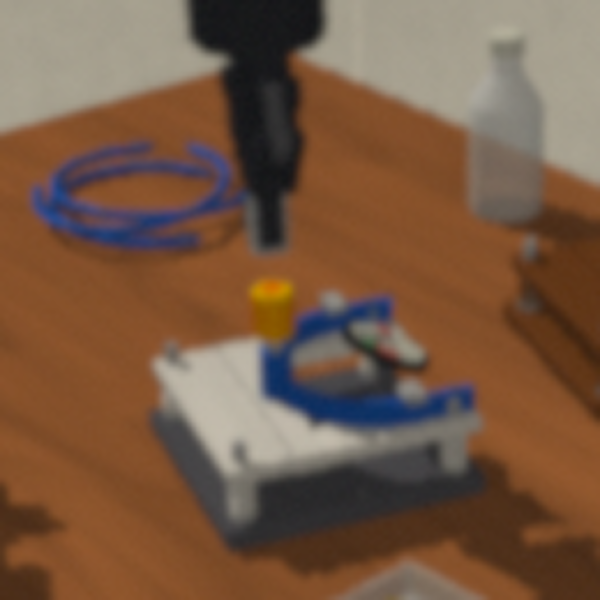

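In the side crop the fingertips at (265,250) stand clear above the cap top at (270,283). That is about 15 mm of image gap, although the TCP reads only 0.1137. I'll find whether this is a height error or a horizontal offset by triangulating the cap and the fingertip.

```bash
python3 - <<'E'
from h import *
C={}
tcp=np.array(manip.sense()["tool_pos"])
for n in ["scene","side","wrist"]:
    c=manip.read_camera(n); C[n]=c
    q=np.array(c["rotation"]);Rm=R.from_quat(q[[1,2,3,0]])
    def proj(X):
        d=Rm.inv().apply(np.array(X)-c["origin"]); return cv2.projectPoints(np.array([[d[0],-d[1],-d[2]]]),np.zeros(3),np.zeros(3),K(c),np.array(c["dist_coeffs"],float))[0].ravel()
    print(n,"tcp px",proj(tcp).round(1),"captop119",proj([.504,.2025,.119]).round(1),"captop110",proj([.504,.2025,.110]).round(1))
    hsv=cv2.cvtColor(c["frame"],cv2.COLOR_RGB2HSV); m=cv2.inRange(hsv,(18,130,90),(35,255,255)); k,l,st,ce=cv2.connectedComponentsWithStats(m)
    print([(*st[i],) for i in range(1,k) if st[i,4]>25])
c=C["side"];P=cloud(c)
for v in range(136,165,2): print(v,np.round(P[v,197],3),c["frame"][v,197])
a=cv2.resize(C["wrist"]["frame"][192:,128:384],(400,300)); b=cv2.resize(C["scene"]["frame"][100:260,250:420],(400,300))
cv2.imwrite("pics/two.png",np.hstack([a,b])[:,:,::-1])
E
```

```text
scene tcp px [331.9 160.8] captop119 [332.1 159. ] captop110 [331.5 161.7]
[(np.int32(310), np.int32(96), np.int32(8), np.int32(6), np.int32(34)), (np.int32(123), np.int32(147), np.int32(10), np.int32(14), np.int32(67)), (np.int32(328), np.int32(156), np.int32(10), np.int32(13), np.int32(64)), (np.int32(238), np.int32(179), np.int32(13), np.int32(8), np.int32(44)), (np.int32(252), np.int32(192), np.int32(9), np.int32(5), np.int32(27)), (np.int32(155), np.int32(220), np.int32(23), np.int32(20), np.int32(283)), (np.int32(375), np.int32(245), np.int32(14), np.int32(18), np.int32(128)), (np.int32(213), np.int32(318), np.int32(14), np.int32(19), np.int32(151))]
side tcp px [198.6 154.6] captop119 [198.4 152.9] captop110 [198.5 156. ]
[(np.int32(273), np.int32(132), np.int32(8), np.int32(11), np.int32(58)), (np.int32(194), np.int32(151), np.int32(10), np.int32(13), np.int32(84)), (np.int32(88), np.int32(173), np.int32(10), np.int32(14), np.int32(96)), (np.int32(377), np.int32(172), np.int32(9), np.int32(13), np.int32(80)), (np.int32(223), np.int32(220), np.int32(10), np.int32(8), np.int32(
[... 459 characters left out ...]
t32(233), np.int32(205), np.int32(37), np.int32(42), np.int32(658)), (np.int32(55), np.int32(216), np.int32(14), np.int32(19), np.int32(119))]
136 [0.494 0.19  0.175] [31 29 32]
138 [0.495 0.192 0.169] [32 32 33]
140 [0.494 0.192 0.163] [33 33 34]
142 [0.497 0.196 0.155] [43 43 43]
144 [0.499 0.199 0.148] [94 76 69]
146 [0.666 0.442 0.005] [136  85  52]
148 [0.659 0.433 0.003] [140  84  44]
150 [0.647 0.416 0.006] [164 102  31]
152 [0.499 0.201 0.124] [199 121   0]
154 [-0.138 -0.724  0.662] [177 125   0]
156 [0.494 0.196 0.116] [143  93   0]
158 [0.495 0.198 0.109] [137  84   0]
160 [0.493 0.195 0.105] [137  84   0]
162 [0.495 0.198 0.097] [138  92  23]
164 [0.504 0.212 0.082] [120 107 103]
```

View pics/two.png

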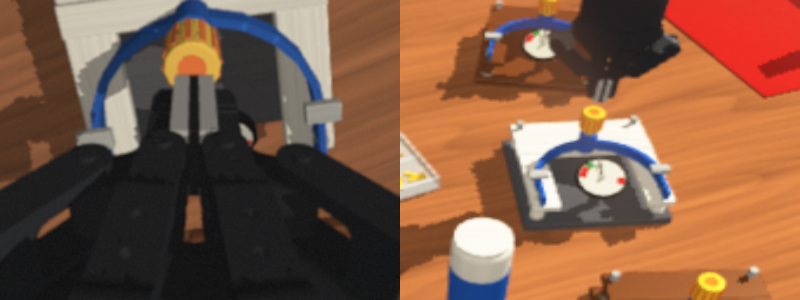

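The scene half of the picture shows the tips at (603,95), above the cap at (593,118). The wrist half shows them at (195,75), over the cap top at (193,65). All three cameras agree that the cap top is at about 0.119, and that the shut fingertips really end about 25–30 mm higher than the reported TCP. The tips are horizontally over the cap. I'll carry on downward and go by force, since the 9 mm of knob travel gives margin.

>>> {"op": "carry_out", "data": {
  "targets": [
    {"x": 0,"y": 0,"z": 1,"wx": 0,"wy": 0,"wz": 0,"gripper": 1},
    {"x": 0,"y": 0,"z": 2,"wx": 0,"wy": 0,"wz": 0,"gripper": 1},
    {"x": 0,"y": 0,"z": 3,"wx": 0,"wy": 0,"wz": 0,"gripper": 1},
    {"x": 0,"y": 0,"z": 4,"wx": 0,"wy": 0,"wz": 0,"gripper": 1},
    {"x": 0,"y": 0,"z": 5,"wx": 0,"wy": 0,"wz": 0,"gripper": 1},
    {"x": 0,"y": 0,"z": 6,"wx": 0,"wy": 0,"wz": 0,"gripper": 1},
    {"x": 0,"y": 0,"z": 6,"wx": 0,"wy": 0,"wz": 0,"gripper": 1}
  ]
}}

```text
time_s: 6.75
tool_pos: [0.5045, 0.2025, 0.1076]
tool_rot: [-0.0, 0.219, 0.976, -0.0]
ft_force: [0.3, -0.0, -1.0]
gripper_width: -0.001
grip_force: 0.0
```

```bash
python3 - <<'E'
from h import *
s=manip.sense(); print(s["tool_pos"],s["ft_force"],s["gripper_width"])
c=manip.read_camera("side"); P=cloud(c)
for v in range(140,158,1): print(v,np.round(P[v,198],3),c["frame"][v,198])
E
```

```text
[0.5044916  0.20248546 0.10756084] [ 0.25361382 -0.02163245 -0.97312284] -0.0013438984380336515
140 [0.496 0.19  0.163] [25 24 26]
141 [0.497 0.191 0.16 ] [28 26 29]
142 [0.504 0.201 0.151] [28 27 29]
143 [0.498 0.193 0.153] [30 31 32]
144 [0.5   0.197 0.148] [34 34 36]
145 [0.498 0.194 0.147] [58 55 53]
146 [0.501 0.198 0.142] [90 76 68]
147 [0.665 0.436 0.004] [119  87  68]
148 [0.662 0.431 0.003] [135  87  55]
149 [0.66  0.428 0.001] [146  91  43]
150 [0.509 0.211 0.123] [165 101  28]
151 [0.505 0.206 0.123] [189 108   9]
152 [0.503 0.203 0.122] [202 112   0]
153 [0.499 0.197 0.123] [197 123   0]
154 [0.497 0.195 0.121] [175 120   0]
155 [0.497 0.195 0.118] [153 105   0]
156 [0.498 0.197 0.114] [143  93   0]
157 [0.496 0.194 0.113] [139  89   0]
```

>>> {"op": "carry_out", "data": {
  "targets": [
    {"x": 0,"y": 0,"z": 1,"wx": 0,"wy": 0,"wz": 0,"gripper": 1},
    {"x": 0,"y": 0,"z": 2,"wx": 0,"wy": 0,"wz": 0,"gripper": 1},
    {"x": 0,"y": 0,"z": 3,"wx": 0,"wy": 0,"wz": 0,"gripper": 1},
    {"x": 0,"y": 0,"z": 4,"wx": 0,"wy": 0,"wz": 0,"gripper": 1},
    {"x": 0,"y": 0,"z": 5,"wx": 0,"wy": 0,"wz": 0,"gripper": 1},
    {"x": 0,"y": 0,"z": 6,"wx": 0,"wy": 0,"wz": 0,"gripper": 1},
    {"x": 0,"y": 0,"z": 6,"wx": 0,"wy": 0,"wz": 0,"gripper": 1}
  ]
}}

```text
time_s: 7.5
tool_pos: [0.5045, 0.2025, 0.1016]
tool_rot: [-0.0, 0.219, 0.976, -0.0]
ft_force: [0.4, 0.5, 0.1]
gripper_width: -0.001
grip_force: 0.0
```

>>> {"op": "carry_out", "data": {
  "targets": [
    {"x": 0,"y": 0,"z": 1,"wx": 0,"wy": 0,"wz": 0,"gripper": 1},
    {"x": 0,"y": 0,"z": 2,"wx": 0,"wy": 0,"wz": 0,"gripper": 1},
    {"x": 0,"y": 0,"z": 3,"wx": 0,"wy": 0,"wz": 0,"gripper": 1},
    {"x": 0,"y": 0,"z": 3,"wx": 0,"wy": 0,"wz": 0,"gripper": 1}
  ]
}}

```text
time_s: 7.9
tool_pos: [0.5045, 0.2025, 0.0986]
tool_rot: [-0.0, 0.219, 0.976, -0.0]
ft_force: [-0.6, 0.2, 0.4]
gripper_width: -0.001
grip_force: 0.0
```

>>> {"op": "carry_out", "data": {
  "targets": [
    {"x": 0,"y": 0,"z": 1,"wx": 0,"wy": 0,"wz": 0,"gripper": 1},
    {"x": 0,"y": 0,"z": 2,"wx": 0,"wy": 0,"wz": 0,"gripper": 1},
    {"x": 0,"y": 0,"z": 3,"wx": 0,"wy": 0,"wz": 0,"gripper": 1},
    {"x": 0,"y": 0,"z": 3,"wx": 0,"wy": 0,"wz": 0,"gripper": 1}
  ]
}}

```text
time_s: 8.3
tool_pos: [0.5045, 0.2025, 0.0955]
tool_rot: [-0.0, 0.219, 0.976, -0.0]
ft_force: [-0.6, -0.8, -0.2]
gripper_width: 0.001
grip_force: 0.0
```

```bash
python3 - <<'E'
from h import *
s=manip.sense(); print(s["tool_pos"],s["ft_force"],s["gripper_width"])
a=manip.read_camera("side");b=manip.read_camera("scene")
a=cv2.resize(a["frame"][110:200,150:270],(400,300),interpolation=2); b=cv2.resize(b["frame"][100:220,260:420],(400,300),interpolation=2)
cv2.imwrite("pics/t3.png",np.hstack([a,b])[:,:,::-1])
E
```

```text
[0.50446035 0.20246155 0.09551812] [-0.5774087  -0.78361881 -0.21709171] 0.0012480190106364981
```

View pics/t3.png

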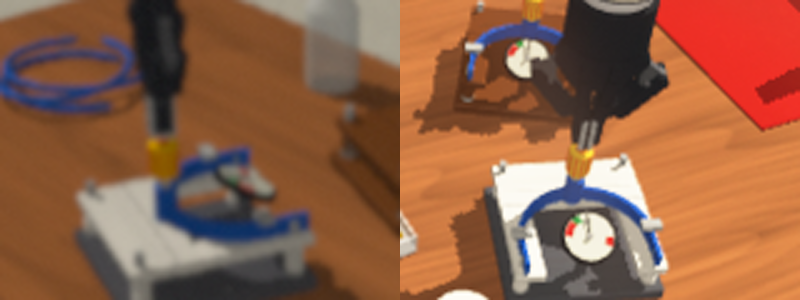

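The side half shows the tips at (160,135), right at the cap's top. The scene half shows them at (582,150), over the cap, so contact is close and they are well aligned. I'll keep going down.

>>> {"op": "carry_out", "data": {
  "targets": [
    {"x": 0,"y": 0,"z": 0.7,"wx": 0,"wy": 0,"wz": 0,"gripper": 1},
    {"x": 0,"y": 0,"z": 1.4,"wx": 0,"wy": 0,"wz": 0,"gripper": 1},
    {"x": 0,"y": 0,"z": 2,"wx": 0,"wy": 0,"wz": 0,"gripper": 1},
    {"x": 0,"y": 0,"z": 2,"wx": 0,"wy": 0,"wz": 0,"gripper": 1}
  ]
}}

```text
time_s: 8.8
tool_pos: [0.5045, 0.2025, 0.0936]
tool_rot: [-0.0, 0.219, 0.976, -0.0]
ft_force: [-1.2, 0.9, -0.5]
gripper_width: -0.004
grip_force: 0.0
```

>>> {"op": "carry_out", "data": {
  "targets": [
    {"x": 0,"y": 0,"z": 0.7,"wx": 0,"wy": 0,"wz": 0,"gripper": 1},
    {"x": 0,"y": 0,"z": 1.4,"wx": 0,"wy": 0,"wz": 0,"gripper": 1},
    {"x": 0,"y": 0,"z": 2,"wx": 0,"wy": 0,"wz": 0,"gripper": 1},
    {"x": 0,"y": 0,"z": 2,"wx": 0,"wy": 0,"wz": 0,"gripper": 1}
  ]
}}

```text
time_s: 9.2
tool_pos: [0.5045, 0.2025, 0.0917]
tool_rot: [-0.0, 0.219, 0.976, -0.0]
ft_force: [0.0, 0.0, 0.5]
gripper_width: -0.0
grip_force: 0.0
```

>>> {"op": "carry_out", "data": {
  "targets": [
    {"x": 0,"y": 0,"z": 0.7,"wx": 0,"wy": 0,"wz": 0,"gripper": 1},
    {"x": 0,"y": 0,"z": 1.4,"wx": 0,"wy": 0,"wz": 0,"gripper": 1},
    {"x": 0,"y": 0,"z": 2,"wx": 0,"wy": 0,"wz": 0,"gripper": 1},
    {"x": 0,"y": 0,"z": 2,"wx": 0,"wy": 0,"wz": 0,"gripper": 1}
  ]
}}

```text
time_s: 9.6
tool_pos: [0.5047, 0.2025, 0.0898]
tool_rot: [-0.0, 0.219, 0.976, -0.0]
ft_force: [0.2, -0.4, 1.2]
gripper_width: 0.003
grip_force: 0.2
```

>>> {"op": "carry_out", "data": {
  "targets": [
    {"x": 0,"y": 0,"z": 0.5,"wx": 0,"wy": 0,"wz": 0,"gripper": 1},
    {"x": 0,"y": 0,"z": 1,"wx": 0,"wy": 0,"wz": 0,"gripper": 1},
    {"x": 0,"y": 0,"z": 1.5,"wx": 0,"wy": 0,"wz": 0,"gripper": 1},
    {"x": 0,"y": 0,"z": 1.5,"wx": 0,"wy": 0,"wz": 0,"gripper": 1}
  ]
}}

```text
time_s: 10.0
tool_pos: [0.5047, 0.2026, 0.0891]
tool_rot: [0.0, 0.219, 0.976, 0.0]
ft_force: [-2.3, -0.2, 5.5]
gripper_width: 0.001
grip_force: 3.1
```

Contact: 5.5 N, with arm compliance at work. I'll press on.

>>> {"op": "carry_out", "data": {
  "targets": [
    {"x": 0,"y": 0,"z": 0.5,"wx": 0,"wy": 0,"wz": 0,"gripper": 1},
    {"x": 0,"y": 0,"z": 1,"wx": 0,"wy": 0,"wz": 0,"gripper": 1},
    {"x": 0,"y": 0,"z": 1.5,"wx": 0,"wy": 0,"wz": 0,"gripper": 1},
    {"x": 0,"y": 0,"z": 2,"wx": 0,"wy": 0,"wz": 0,"gripper": 1},
    {"x": 0,"y": 0,"z": 2,"wx": 0,"wy": 0,"wz": 0,"gripper": 1}
  ]
}}

```text
time_s: 10.5
tool_pos: [0.5048, 0.2026, 0.0882]
tool_rot: [0.0, 0.219, 0.976, 0.0]
ft_force: [-5.4, -1.6, 12.2]
gripper_width: 0.001
grip_force: 6.2
```

>>> {"op": "carry_out", "data": {
  "targets": [
    {"x": 0,"y": 0,"z": 0.4,"wx": 0,"wy": 0,"wz": 0,"gripper": 1},
    {"x": 0,"y": 0,"z": 0.8,"wx": 0,"wy": 0,"wz": 0,"gripper": 1},
    {"x": 0,"y": 0,"z": 1.2,"wx": 0,"wy": 0,"wz": 0,"gripper": 1},
    {"x": 0,"y": 0,"z": 1.2,"wx": 0,"wy": 0,"wz": 0,"gripper": 1}
  ]
}}

```text
time_s: 10.9
tool_pos: [0.5048, 0.2026, 0.0872]
tool_rot: [0.0, 0.219, 0.976, 0.0]
ft_force: [-5.3, -2.5, 13.3]
gripper_width: -0.001
grip_force: 6.7
```

>>> {"op": "carry_out", "data": {
  "targets": [
    {"x": 0,"y": 0,"z": 0.5,"wx": 0,"wy": 0,"wz": 0,"gripper": 1},
    {"x": 0,"y": 0,"z": 1,"wx": 0,"wy": 0,"wz": 0,"gripper": 1},
    {"x": 0,"y": 0,"z": 1.5,"wx": 0,"wy": 0,"wz": 0,"gripper": 1},
    {"x": 0,"y": 0,"z": 2,"wx": 0,"wy": 0,"wz": 0,"gripper": 1},
    {"x": 0,"y": 0,"z": 2,"wx": 0,"wy": 0,"wz": 0,"gripper": 1}
  ]
}}

```text
time_s: 11.4
tool_pos: [0.5049, 0.2026, 0.0852]
tool_rot: [0.0, 0.219, 0.976, 0.0]
ft_force: [-6.2, -2.6, 14.5]
gripper_width: 0.001
grip_force: 6.7
```

>>> {"op": "carry_out", "data": {
  "targets": [
    {"x": 0,"y": 0,"z": 0.5,"wx": 0,"wy": 0,"wz": 0,"gripper": 1},
    {"x": 0,"y": 0,"z": 1,"wx": 0,"wy": 0,"wz": 0,"gripper": 1},
    {"x": 0,"y": 0,"z": 1.5,"wx": 0,"wy": 0,"wz": 0,"gripper": 1},
    {"x": 0,"y": 0,"z": 1.5,"wx": 0,"wy": 0,"wz": 0,"gripper": 1}
  ]
}}

```text
time_s: 11.8
tool_pos: [0.5049, 0.2026, 0.0837]
tool_rot: [0.0, 0.219, 0.976, 0.0]
ft_force: [-5.4, -2.7, 12.9]
gripper_width: 0.001
grip_force: 6.7
```

Sliding at about 14 N, as expected.

>>> {"op": "carry_out", "data": {
  "targets": [
    {"x": 0,"y": 0,"z": 0.5,"wx": 0,"wy": 0,"wz": 0,"gripper": 1},
    {"x": 0,"y": 0,"z": 1,"wx": 0,"wy": 0,"wz": 0,"gripper": 1},
    {"x": 0,"y": 0,"z": 1,"wx": 0,"wy": 0,"wz": 0,"gripper": 1}
  ]
}}

```text
time_s: 12.1
tool_pos: [0.5049, 0.2026, 0.0827]
tool_rot: [0.0, 0.219, 0.976, 0.0]
ft_force: [-5.8, -1.3, 12.5]
gripper_width: -0.004
grip_force: 6.7
```

>>> {"op": "carry_out", "data": {
  "targets": [
    {"x": 0,"y": 0,"z": 0.5,"wx": 0,"wy": 0,"wz": 0,"gripper": 1},
    {"x": 0,"y": 0,"z": 1,"wx": 0,"wy": 0,"wz": 0,"gripper": 1},
    {"x": 0,"y": 0,"z": 1,"wx": 0,"wy": 0,"wz": 0,"gripper": 1}
  ]
}}

```text
time_s: 12.4
tool_pos: [0.5048, 0.2026, 0.0817]
tool_rot: [0.0, 0.219, 0.976, 0.0]
ft_force: [-5.9, -2.3, 13.9]
gripper_width: -0.001
grip_force: 6.7
```

>>> {"op": "carry_out", "data": {
  "targets": [
    {"x": 0,"y": 0,"z": 0.5,"wx": 0,"wy": 0,"wz": 0,"gripper": 1},
    {"x": 0,"y": 0,"z": 1,"wx": 0,"wy": 0,"wz": 0,"gripper": 1},
    {"x": 0,"y": 0,"z": 1,"wx": 0,"wy": 0,"wz": 0,"gripper": 1}
  ]
}}

```text
time_s: 12.7
tool_pos: [0.5049, 0.2026, 0.0807]
tool_rot: [0.0, 0.219, 0.976, 0.0]
ft_force: [-5.6, -2.4, 14.1]
gripper_width: -0.001
grip_force: 6.7
```

>>> {"op": "carry_out", "data": {
  "targets": [
    {"x": 0,"y": 0,"z": 0.5,"wx": 0,"wy": 0,"wz": 0,"gripper": 1},
    {"x": 0,"y": 0,"z": 1,"wx": 0,"wy": 0,"wz": 0,"gripper": 1},
    {"x": 0,"y": 0,"z": 1,"wx": 0,"wy": 0,"wz": 0,"gripper": 1}
  ]
}}

```text
time_s: 13.0
tool_pos: [0.5049, 0.2027, 0.0797]
tool_rot: [0.0, 0.219, 0.976, 0.0]
ft_force: [-5.3, -2.2, 14.4]
gripper_width: -0.003
grip_force: 6.7
```

>>> {"op": "carry_out", "data": {
  "targets": [
    {"x": 0,"y": 0,"z": 0.5,"wx": 0,"wy": 0,"wz": 0,"gripper": 1},
    {"x": 0,"y": 0,"z": 1,"wx": 0,"wy": 0,"wz": 0,"gripper": 1},
    {"x": 0,"y": 0,"z": 1,"wx": 0,"wy": 0,"wz": 0,"gripper": 1}
  ]
}}

```text
time_s: 13.3
tool_pos: [0.5049, 0.2026, 0.0788]
tool_rot: [0.0, 0.219, 0.976, 0.0]
ft_force: [-5.0, -1.9, 13.5]
gripper_width: 0.003
grip_force: 7.0
```

>>> {"op": "carry_out", "data": {
  "targets": [
    {"x": 0,"y": 0,"z": 0.4,"wx": 0,"wy": 0,"wz": 0,"gripper": 1},
    {"x": 0,"y": 0,"z": 0.7,"wx": 0,"wy": 0,"wz": 0,"gripper": 1},
    {"x": 0,"y": 0,"z": 0.7,"wx": 0,"wy": 0,"wz": 0,"gripper": 1}
  ]
}}

```text
time_s: 13.6
tool_pos: [0.5049, 0.2026, 0.0785]
tool_rot: [0.0, 0.219, 0.976, 0.0]
ft_force: [-7.0, -2.0, 16.8]
gripper_width: -0.001
grip_force: 8.1
```

>>> {"op": "carry_out", "data": {
  "targets": [
    {"x": 0,"y": 0,"z": 0.3,"wx": 0,"wy": 0,"wz": 0,"gripper": 1},
    {"x": 0,"y": 0,"z": 0.5,"wx": 0,"wy": 0,"wz": 0,"gripper": 1},
    {"x": 0,"y": 0,"z": 0.5,"wx": 0,"wy": 0,"wz": 0,"gripper": 1}
  ]
}}

```text
time_s: 13.9
tool_pos: [0.5049, 0.2027, 0.0782]
tool_rot: [0.0, 0.219, 0.976, 0.0]
ft_force: [-7.1, -2.5, 17.9]
gripper_width: -0.002
grip_force: 8.9
```

The knob is home: the force rose past the slide level to 18 N with little further motion. I'll ease off, lift and open.

>>> {"op": "carry_out", "data": {
  "targets": [
    {"x": 0,"y": 0,"z": -1,"wx": 0,"wy": 0,"wz": 0,"gripper": 1},
    {"x": 0,"y": 0,"z": -2,"wx": 0,"wy": 0,"wz": 0,"gripper": 1},
    {"x": 0,"y": 0,"z": -4,"wx": 0,"wy": 0,"wz": 0,"gripper": 1},
    {"x": 0,"y": 0,"z": -7,"wx": 0,"wy": 0,"wz": 0,"gripper": 1},
    {"x": 0,"y": 0,"z": -12,"wx": 0,"wy": 0,"wz": 0,"gripper": 1},
    {"x": 0,"y": 0,"z": -20,"wx": 0,"wy": 0,"wz": 0,"gripper": 1},
    {"x": 0,"y": 0,"z": -30,"wx": 0,"wy": 0,"wz": 0,"gripper": 0},
    {"x": 0,"y": 0,"z": -30,"wx": 0,"wy": 0,"wz": 0,"gripper": 0},
    {"x": 0,"y": 0,"z": -30,"wx": 0,"wy": 0,"wz": 0,"gripper": 0},
    {"x": 0,"y": 0,"z": -30,"wx": 0,"wy": 0,"wz": 0,"gripper": 0}
  ]
}}

```text
time_s: 14.9
tool_pos: [0.5045, 0.2025, 0.1052]
tool_rot: [-0.0, 0.219, 0.976, -0.0]
ft_force: [-0.2, 0.7, -0.1]
gripper_width: 0.679
grip_force: 0.0
```

>>> {"op": "carry_out", "data": {
  "targets": [
    {"x": 0,"y": 0,"z": 0,"wx": 0,"wy": 0,"wz": 0,"gripper": 0},
    {"x": 0,"y": 0,"z": 0,"wx": 0,"wy": 0,"wz": 0,"gripper": 0},
    {"x": 0,"y": 0,"z": 0,"wx": 0,"wy": 0,"wz": 0,"gripper": 0}
  ]
}}

```text
time_s: 15.2
tool_pos: [0.5044, 0.2025, 0.1051]
tool_rot: [-0.0, 0.219, 0.976, -0.0]
ft_force: [0.3, 0.2, -1.0]
gripper_width: 0.999
grip_force: 0.0
```

```bash
python3 look.py w4.png; python3 sd.py s4.png
```

```text
15.2 [0.5044 0.2025 0.1051] [-2.000e-04  2.186e-01  9.758e-01 -1.000e-04] [ 0.33  0.24 -0.95]
[0.432 0.237 0.277] [-0.03806658  0.          0.          0.          0.        ]
[ 14 164  29  31 412] topz 0.011956688599184667 top ctr [0.4004 0.0056 0.0112] [0.3998 0.0074 0.0105] ext [0.0281 0.0377 0.0065]
[233 205  37  47 846] topz 0.11028313499860287 top ctr [0.5042 0.2024 0.109 ] [0.5032 0.2029 0.1096] ext [0.0235 0.0233 0.0049]
154 165 194 203 [[0.4929 0.1906 0.089 ]
 [0.4991 0.195  0.1061]
 [0.51   0.2099 0.1139]]
```

View pics/w4.png

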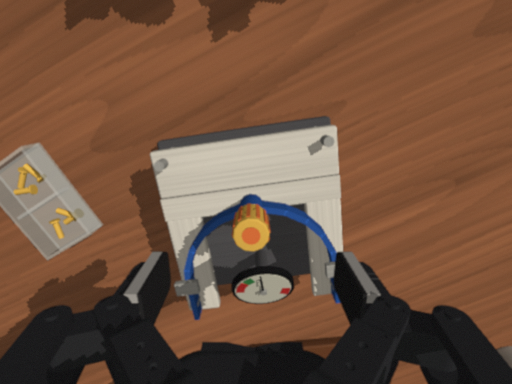

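The wrist picture shows the knob at (251,235), centred between the open fingers at (150,270) and (352,270), with its top at 0.110, so it is home. From the contacts, the real shut tip lies about 29.5 mm above the reported TCP. A reported z of about 0.051 therefore puts the tips just above the boss mouth. I'll descend open to that height.

>>> {"op": "carry_out", "data": {
  "targets": [
    {"x": 0,"y": 0,"z": 12,"wx": 0,"wy": 0,"wz": 0,"gripper": 0},
    {"x": 0,"y": 0,"z": 24,"wx": 0,"wy": 0,"wz": 0,"gripper": 0},
    {"x": 0,"y": 0,"z": 34,"wx": 0,"wy": 0,"wz": 0,"gripper": 0},
    {"x": 0,"y": 0,"z": 42,"wx": 0,"wy": 0,"wz": 0,"gripper": 0},
    {"x": 0,"y": 0,"z": 48,"wx": 0,"wy": 0,"wz": 0,"gripper": 0},
    {"x": 0,"y": 0,"z": 54,"wx": 0,"wy": 0,"wz": 0,"gripper": 0},
    {"x": 0,"y": 0,"z": 54,"wx": 0,"wy": 0,"wz": 0,"gripper": 0},
    {"x": 0,"y": 0,"z": 54,"wx": 0,"wy": 0,"wz": 0,"gripper": 0}
  ]
}}

```text
time_s: 16.1
tool_pos: [0.5048, 0.2026, 0.0514]
tool_rot: [0.0, 0.219, 0.976, 0.0]
ft_force: [-0.1, 0.1, 0.2]
gripper_width: 0.999
grip_force: 0.0
```

```bash
python3 - <<'E'
from h import *
s=manip.sense(); print(s["tool_pos"],s["ft_force"],s["gripper_width"])
a=manip.read_camera("side");b=manip.read_camera("scene")
a=cv2.resize(a["frame"][110:200,150:270],(400,300),interpolation=2); b=cv2.resize(b["frame"][100:220,260:420],(400,300),interpolation=2)
cv2.imwrite("pics/t5.png",np.hstack([a,b])[:,:,::-1])
E
```

```text
[0.50480686 0.20256741 0.05143665] [-0.08716635  0.14570491  0.17276462] 0.9991488406001188
```

View pics/t5.png

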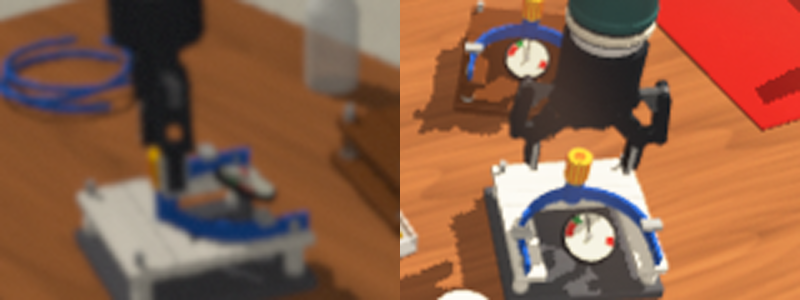

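The scene half shows the fingers at (535,155) and (630,155), straddling the cap at (580,165) and clear of the arch. Now close.

>>> {"op": "carry_out", "data": {
  "targets": [
    {"x": 0,"y": 0,"z": 0,"wx": 0,"wy": 0,"wz": 0,"gripper": 0.4},
    {"x": 0,"y": 0,"z": 0,"wx": 0,"wy": 0,"wz": 0,"gripper": 0.55},
    {"x": 0,"y": 0,"z": 0,"wx": 0,"wy": 0,"wz": 0,"gripper": 0.6},
    {"x": 0,"y": 0,"z": 0,"wx": 0,"wy": 0,"wz": 0,"gripper": 0.65},
    {"x": 0,"y": 0,"z": 0,"wx": 0,"wy": 0,"wz": 0,"gripper": 0.68},
    {"x": 0,"y": 0,"z": 0,"wx": 0,"wy": 0,"wz": 0,"gripper": 0.7},
    {"x": 0,"y": 0,"z": 0,"wx": 0,"wy": 0,"wz": 0,"gripper": 0.72},
    {"x": 0,"y": 0,"z": 0,"wx": 0,"wy": 0,"wz": 0,"gripper": 0.74}
  ]
}}

```text
time_s: 17.0
tool_pos: [0.5042, 0.2019, 0.0513]
tool_rot: [-0.0, 0.219, 0.976, -0.001]
ft_force: [-1.3, -4.2, 2.6]
gripper_width: 0.269
grip_force: 34.9
```

>>> {"op": "carry_out", "data": {
  "targets": [
    {"x": 0,"y": 0,"z": 0,"wx": 0,"wy": 0,"wz": 0,"gripper": 0.8},
    {"x": 0,"y": 0,"z": 0,"wx": 0,"wy": 0,"wz": 0,"gripper": 0.9},
    {"x": 0,"y": 0,"z": 0,"wx": 0,"wy": 0,"wz": 0,"gripper": 1},
    {"x": 0,"y": 0,"z": 0,"wx": 0,"wy": 0,"wz": 0,"gripper": 1},
    {"x": 0,"y": 0,"z": 0,"wx": 0,"wy": 0,"wz": 0,"gripper": 1}
  ]
}}

```text
time_s: 17.5
tool_pos: [0.5042, 0.2019, 0.0512]
tool_rot: [-0.0, 0.219, 0.976, -0.001]
ft_force: [-1.2, -5.2, 3.0]
gripper_width: 0.263
grip_force: 58.6
```

>>> {"op": "carry_out", "data": {
  "targets": [
    {"x": 0,"y": 0,"z": -0.3,"wx": 0,"wy": 0,"wz": 0,"gripper": 1},
    {"x": 0,"y": 0,"z": -0.6,"wx": 0,"wy": 0,"wz": 0,"gripper": 1},
    {"x": 0,"y": 0,"z": -0.9,"wx": 0,"wy": 0,"wz": 0,"gripper": 1},
    {"x": 0,"y": 0,"z": -1.2,"wx": 0,"wy": 0,"wz": 0,"gripper": 1},
    {"x": 0,"y": 0,"z": -1.5,"wx": 0,"wy": 0,"wz": 0,"gripper": 1},
    {"x": 0,"y": 0,"z": -1.5,"wx": 0,"wy": 0,"wz": 0,"gripper": 1},
    {"x": 0,"y": 0,"z": -1.5,"wx": 0,"wy": 0,"wz": 0,"gripper": 1}
  ]
}}

```text
time_s: 18.2
tool_pos: [0.5042, 0.2019, 0.052]
tool_rot: [-0.0, 0.219, 0.976, -0.001]
ft_force: [-0.3, -5.6, -3.6]
gripper_width: 0.262
grip_force: 58.8
```

>>> {"op": "carry_out", "data": {
  "targets": [
    {"x": 0,"y": 0,"z": -0.2,"wx": 0,"wy": 0,"wz": 0,"gripper": 1},
    {"x": 0,"y": 0,"z": -0.4,"wx": 0,"wy": 0,"wz": 0,"gripper": 1},
    {"x": 0,"y": 0,"z": -0.6,"wx": 0,"wy": 0,"wz": 0,"gripper": 1},
    {"x": 0,"y": 0,"z": -0.8,"wx": 0,"wy": 0,"wz": 0,"gripper": 1},
    {"x": 0,"y": 0,"z": -1.0,"wx": 0,"wy": 0,"wz": 0,"gripper": 1},
    {"x": 0,"y": 0,"z": -1.1,"wx": 0,"wy": 0,"wz": 0,"gripper": 1},
    {"x": 0,"y": 0,"z": -1.1,"wx": 0,"wy": 0,"wz": 0,"gripper": 1}
  ]
}}

```text
time_s: 18.9
tool_pos: [0.5042, 0.2019, 0.0525]
tool_rot: [-0.0, 0.219, 0.976, -0.001]
ft_force: [1.5, -4.8, -7.5]
gripper_width: 0.262
grip_force: 59.0
```

```bash
python3 -c "
from h import *
s=manip.sense(); print(s['tool_pos'],s['ft_force'])"
```

```text
[0.50417242 0.20189314 0.0525415 ] [ 1.48218268 -4.84056211 -7.47572433]
```

>>> {"op": "carry_out", "data": {
  "targets": [
    {"x": 0,"y": 0,"z": -0.15,"wx": 0,"wy": 0,"wz": 0,"gripper": 1},
    {"x": 0,"y": 0,"z": -0.3,"wx": 0,"wy": 0,"wz": 0,"gripper": 1},
    {"x": 0,"y": 0,"z": -0.3,"wx": 0,"wy": 0,"wz": 0,"gripper": 1},
    {"x": 0,"y": 0,"z": -0.3,"wx": 0,"wy": 0,"wz": 0,"gripper": 1},
    {"x": 0,"y": 0,"z": -0.3,"wx": 0,"wy": 0,"wz": 0,"gripper": 1},
    {"x": 0,"y": 0,"z": -0.3,"wx": 0,"wy": 0,"wz": 0,"gripper": 1},
    {"x": 0,"y": 0,"z": -0.3,"wx": 0,"wy": 0,"wz": 0,"gripper": 1}
  ]
}}

```text
time_s: 19.6
tool_pos: [0.5042, 0.2019, 0.0527]
tool_rot: [-0.0, 0.219, 0.976, -0.001]
ft_force: [1.8, -4.6, -8.1]
gripper_width: 0.261
grip_force: 59.0
```

>>> {"op": "carry_out", "data": {
  "targets": [
    {"x": 0,"y": 0,"z": 0,"wx": 0,"wy": 0,"wz": 0,"gripper": 1},
    {"x": 0,"y": 0,"z": 0,"wx": 0,"wy": 0,"wz": 0,"gripper": 1},
    {"x": 0,"y": 0,"z": 0,"wx": 0,"wy": 0,"wz": 0,"gripper": 1},
    {"x": 0,"y": 0,"z": 0,"wx": 0,"wy": 0,"wz": 0,"gripper": 1},
    {"x": 0,"y": 0,"z": 0,"wx": 0,"wy": 0,"wz": 0,"gripper": 1},
    {"x": 0,"y": 0,"z": 0,"wx": 0,"wy": 0,"wz": 0,"gripper": 1},
    {"x": 0,"y": 0,"z": 0,"wx": 0,"wy": 0,"wz": 0,"gripper": 1},
    {"x": 0,"y": 0,"z": 0,"wx": 0,"wy": 0,"wz": 0,"gripper": 1}
  ]
}}

```text
time_s: 20.4
tool_pos: [0.5042, 0.2019, 0.0527]
tool_rot: [-0.0, 0.219, 0.976, -0.001]
ft_force: [2.1, -4.4, -7.6]
gripper_width: 0.261
grip_force: 59.0
```

The pull reads about 8 N, and the tool's rise gives about 9 N. It has been held 1.3 s without slip, so now I'll ease off.

>>> {"op": "carry_out", "data": {
  "targets": [
    {"x": 0,"y": 0,"z": 0.3,"wx": 0,"wy": 0,"wz": 0,"gripper": 1},
    {"x": 0,"y": 0,"z": 0.6,"wx": 0,"wy": 0,"wz": 0,"gripper": 1},
    {"x": 0,"y": 0,"z": 0.9,"wx": 0,"wy": 0,"wz": 0,"gripper": 1},
    {"x": 0,"y": 0,"z": 1.2,"wx": 0,"wy": 0,"wz": 0,"gripper": 1},
    {"x": 0,"y": 0,"z": 1.5,"wx": 0,"wy": 0,"wz": 0,"gripper": 1},
    {"x": 0,"y": 0,"z": 1.8,"wx": 0,"wy": 0,"wz": 0,"gripper": 1},
    {"x": 0,"y": 0,"z": 2.1,"wx": 0,"wy": 0,"wz": 0,"gripper": 1},
    {"x": 0,"y": 0,"z": 2.4,"wx": 0,"wy": 0,"wz": 0,"gripper": 1},
    {"x": 0,"y": 0,"z": 2.4,"wx": 0,"wy": 0,"wz": 0,"gripper": 1},
    {"x": 0,"y": 0,"z": 2.4,"wx": 0,"wy": 0,"wz": 0,"gripper": 1}
  ]
}}

```text
time_s: 21.4
tool_pos: [0.5042, 0.2019, 0.0516]
tool_rot: [-0.0, 0.219, 0.976, -0.001]
ft_force: [-0.9, -5.9, 0.2]
gripper_width: 0.26
grip_force: 59.3
```

>>> {"op": "carry_out", "data": {
  "targets": [
    {"x": 0,"y": 0,"z": 0.3,"wx": 0,"wy": 0,"wz": 0,"gripper": 0.9},
    {"x": 0,"y": 0,"z": 0.3,"wx": 0,"wy": 0,"wz": 0,"gripper": 0.8},
    {"x": 0,"y": 0,"z": 0.3,"wx": 0,"wy": 0,"wz": 0,"gripper": 0.75},
    {"x": 0,"y": 0,"z": 0.3,"wx": 0,"wy": 0,"wz": 0,"gripper": 0.72},
    {"x": 0,"y": 0,"z": 0.3,"wx": 0,"wy": 0,"wz": 0,"gripper": 0.69},
    {"x": 0,"y": 0,"z": 0.3,"wx": 0,"wy": 0,"wz": 0,"gripper": 0.65},
    {"x": 0,"y": 0,"z": 0.3,"wx": 0,"wy": 0,"wz": 0,"gripper": 0.5},
    {"x": 0,"y": 0,"z": 0.3,"wx": 0,"wy": 0,"wz": 0,"gripper": 0},
    {"x": 0,"y": 0,"z": 0.3,"wx": 0,"wy": 0,"wz": 0,"gripper": 0},
    {"x": 0,"y": 0,"z": 0.3,"wx": 0,"wy": 0,"wz": 0,"gripper": 0}
  ]
}}

```text
time_s: 22.4
tool_pos: [0.5048, 0.2028, 0.0517]
tool_rot: [0.0, 0.219, 0.976, 0.0]
ft_force: [0.9, -0.1, -0.5]
gripper_width: 0.973
grip_force: 0.0
```

>>> {"op": "carry_out", "data": {
  "targets": [
    {"x": 0,"y": 0,"z": 0,"wx": 0,"wy": 0,"wz": 0,"gripper": 0},
    {"x": 0,"y": 0,"z": 0,"wx": 0,"wy": 0,"wz": 0,"gripper": 0},
    {"x": 0,"y": 0,"z": -10,"wx": 0,"wy": 0,"wz": 0,"gripper": 0},
    {"x": 0,"y": 0,"z": -25,"wx": 0,"wy": 0,"wz": 0,"gripper": 0},
    {"x": 0,"y": 0,"z": -45,"wx": 0,"wy": 0,"wz": 0,"gripper": 0},
    {"x": 0,"y": 0,"z": -70,"wx": 0,"wy": 0,"wz": 0,"gripper": 0},
    {"x": 0,"y": 0,"z": -100,"wx": 0,"wy": 0,"wz": 0,"gripper": 0},
    {"x": 0,"y": 0,"z": -100,"wx": 0,"wy": 0,"wz": 0,"gripper": 0},
    {"x": 0,"y": 0,"z": -100,"wx": 0,"wy": 0,"wz": 0,"gripper": 0}
  ]
}}

```text
time_s: 23.3
tool_pos: [0.5059, 0.203, 0.154]
tool_rot: [0.002, 0.219, 0.976, 0.001]
ft_force: [-0.6, -0.1, -1.0]
gripper_width: 1.0
grip_force: 0.0
```

```bash
python3 look.py w6.png; python3 sd.py s6.png
```

```text
23.3 [0.5059 0.203  0.154 ] [0.0017 0.2186 0.9758 0.0011] [-0.55 -0.11 -1.05]
[0.433 0.238 0.326] [-0.03806658  0.          0.          0.          0.        ]
[ 45 154  26  27 295] topz 0.011938073763649694 top ctr [0.4003 0.0062 0.0112] [0.3997 0.0076 0.0104] ext [0.0272 0.0358 0.0066]
[235 185  30  36 536] topz 0.110385450348592 top ctr [0.5043 0.2021 0.1091] [0.5033 0.2027 0.1096] ext [0.0234 0.0235 0.0047]
154 165 194 203 [[0.4914 0.1882 0.0883]
 [0.4987 0.1949 0.1072]
 [0.5108 0.2111 0.1147]]
```

View pics/w6.png

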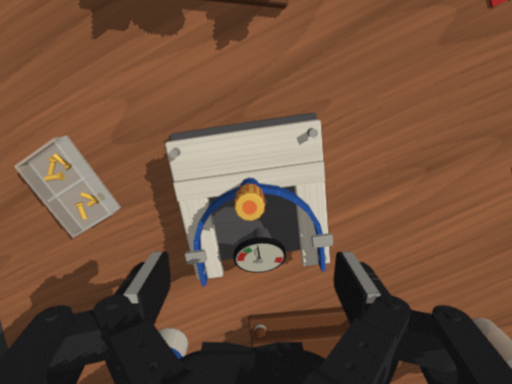

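The picture shows the knob home at (250,207) with its top at 0.110. The needle on the dial at (260,255) is back at zero, the tray is unmoved at (68,187), and the fingers are clear.

```bash
python3 -c "
from bench import manip
print(manip.close_job())"
```

```text
the job is handed in; nothing more can be done
None
```

The knob was pressed home at about 18 N, proof-pulled at roughly 8–9 N by hand force and tool rise (needle not read under load) for over a second, then released still home; the job is handed in, but no verdict came back.

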